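Index the rotary table to its next notch

ROBOT

A 6-joint arm with a two-finger parallel gripper is mounted at the origin on the work surface. World frame = base frame: x ahead of the robot, y to its left, z up, the work surface at z = 0. Lengths are in mm, angles in rad, forces in N, time in s.
With the tool pointing down it reaches from about 400 to 925 mm from the base axis. Payload 12.5 kg.
Tool frame: the origin (TCP) lies on the front face of the gripper's body, between the roots of the fingers; the fingertips stand 78 mm ahead of it and the grasp point (between the pads) lies 59 mm ahead of it (env.nose_length is the distance from the TCP to the fingertips, in mm); z points along the fingers, y is the line along which they close (so a half turn about z gives the same grasp; the last joint's range is limited). The gripper opens to 95 mm and grips with 3 to 60 N. Pads are 20 mm wide; open, the fingers measure 119 mm over their backs; the gripper's body (75 mm by 180 mm) begins 59 mm behind the grasp point.
Start: joints at [1.133, 0.491, 1.559, -0, 1.092, -0.106], TCP at [203.572, 590.928, 292.261] pointing down, gripper open.
Joint ranges: [-3.1, 3.1], [-0.84, 2.19], [0.05, 2.79], [-1.13, 4.28], [0.06, 2.93], [-2.69, 2.69]. Speed limits (rad/s): [2.22, 2.22, 2.79, 3.14, 3.14, 3.14].

INTERFACE

Orientations are given as [roll, pitch, yaw] about the fixed x, y, z axes, in that order (R = Rz(yaw) Ry(pitch) Rx(roll)).
In Python, from cell import env gives the robot as it stands.
- The arm moves only by the tool jog_arm, never from a script. Its argument "motion" is a list of rows, each a list of 7 numbers: the turn, a rotation vector about the tool's x, y, z in degrees, then the shift along the tool's x, y, z in mm, then the finger opening in mm, from 0 to 95.1. In form: [[wx, wy, wz, x, y, z, hand], ...]. A call has 1 to 10 rows; each row shifts and turns the commanded pose from where the row before left it, along the tool's axes as they then stand; what a row does not reach is not made up. A row lasts 1/8 s, in which the tool goes at most 62.5 mm and 10.7 degrees, less where a joint would pass 70% of its speed; a pose out of reach is approached as far as the arm can. A call is refused whole if a number of a shift passes 62.5 or a number of a turn 10.7, either way. A call with a gripper value outside its range is refused whole. The fingers move at their own pace and stop on an object; the grip force is fixed at half the most. Time passes only in rows, so rows that do not move let the fingers close. It gives the time, the measured TCP pose, the force, the opening and the grip force at its end, in the units of the state.
- env.state(): the state, without advancing time (a new reading comes with each control period).
- env.read_camera(name): name is "side" or "top" or "wrist"; returns a dict with "color" (420x560x3 uint8, red, green, blue), "z_map" (420x560 float32, mm along the optical axis (not along the pixel's ray), 0 where there is no reading), "camera_matrix" (3x3 intrinsics, pixels), "world_to_cam" (4x4, takes a point from world to camera coordinates). Camera axes: x right, y up, looking along -z (the intrinsics and any distortion apply to the point x, -y, -z); pixel columns grow to the right and rows downward; lengths in mm; the calibration is good to about 2 mm. A picture is of the moment at which its call begins.
- env.job_done(): hands the job in; it is judged then, once.
Trained networks look in the newest picture that a camera, given by its name, has taken for a name from the list of things; names that differ only in an ending like _2 or _b are one class to them, and where a whole thing is asked for, a point or a joint stands for the part that bears it (a point fixed in the world has none). Each returns a list of dicts, best first, with "score" (0 to 1); they miss things now and then, are a little off and sometimes report something else, mostly with a low value. They report only what shows in the picture. A call takes as long as a camera call. They do not tell look-alikes from the thing itself.
- env.recognise(camera, thing): "location" ([column, row] in pixels, amid what is visible of it).
The state is a dict: "t": time; "joints": joint angles; "qvel": joint speeds; "tau": joint torques, N m; "eef_pos": TCP position; "tcp_rot": TCP orientation; "ft_force": force on the tool from outside, world axes, zero at the start; "moment": the same for the moment, N m; "opening": opening from 0.0 (shut) to 1.0 (fully open); "grip_force": force on a finger pad.
Only numpy, scipy, OpenCV 4.12 (cv2) and the standard library are available. Lean on these libraries where they do the work, as an engineer would, in place of code of your own. Each camera call takes 0.05 s, during which the arm holds its last target. There are 200 camera calls.

TASK

Bring the part on the indexing table round to its next station: press the sprung plunger in with the fingertips to free the table, push the table round clockwise (seen from above) to the very next notch without running past it, and let the plunger spring back up so that the table is locked there, then move clear. Pick nothing up: the flange stays seated on the table and the other things on the bench stay where they are.

Things in the scene. Friction and masses are not known exactly. Their poses are not given: they have to be found in the camera images.
- divider: The fixed indexing table as a whole, bolted to the bench. Origin on the bench at the vertical axis of rotation, z up. Grey foot 190 mm across, then a fixed steel dividing plate 208 mm across, 30 to 38 mm above the bench, with 8 equal notches in its rim (45 degrees apart, 11 mm wide); on top turns a round aluminium table 172 mm across, its upper face 54 mm above the bench. At the start the index arm lies along this body's +x axis, in a notch.
- turntable (a joint): Angle of the turning table in rad: 0 at the start (locked in the first notch), growing clockwise seen from above; pi/4 = 0.785 is the next notch. The table carries a dark index arm, 44 mm wide, top 54 mm above the bench, that sticks out over the notched rim to 143 mm from the axis. It turns with light friction (about 3 N at the plunger), stays where it is left, and has about 1 degree of play when locked.
- plunger (a joint): How far the plunger is pressed down, in m: 0 = fully up, 0.012 = fully down. A spring (3 N at the top, 8 N at the bottom) pushes it up. Up, its key stands in a notch and locks the table; pressed 0.008 or more the key is below the plate and the table is free. Let go between notches, it rises only to about 0.007 and rides under the plate with the table still free; on reaching a notch it jumps up by itself and locks the table.
- plunger_top (a point): Centre of the top of the plunger's steel button: a disc 26 mm across on the index arm, 122 mm from the table's axis; its top is 74 mm above the bench when up, 62 mm when fully pressed. It rides round with the table.
- lug (a point): The push lug: a dark upright steel plate on the index arm beside the button, on its clockwise side, 36 mm long radially, 8 mm thick, top 101 mm above the bench. The point: middle of the top edge of the face towards the button, 122 mm from the axis, 18 mm from the button's centre. A finger standing on the button can push this face clockwise; the button's other sides are open.
- table_centre (a point): Centre of the turning table's upper face, 54 mm above the bench, on the axis; z up. From here a spigot 24 mm across stands up 26 mm.
- next_notch (a point): The middle of the mouth of the next notch, at the rim on the upper face of the fixed plate, 38 mm above the bench and 103 mm from the axis.
- flange: The part: an aluminium ring 64 mm across, 22 mm high with a 27.6 mm bore, lying loose over the spigot on the table. Origin: centre of its underside. It should only ride round with the table.
- spare_flange: Bystander: the same ring lying on the bench near the indexing table. Origin: centre of its underside.
- screwdriver: Bystander: screwdriver lying on the bench near the indexing table, along its own x.
- wrench: Bystander: steel wrench lying on the bench near the indexing table, along its own x.
- bolt: Bystander: steel bolt 50 mm high, standing on its 26 mm head about 200 mm from the table's axis. Origin: centre of its underside.
- tub: Bystander: red tub with a black cap, 80 mm across, 130 mm high, at the left. Origin: centre of its underside.
- bottle: Bystander: clear drinking bottle, 68 mm across, 190 mm high, at the right. Origin: centre of its underside.
Not all that is in view belongs to the job. What is shaped like the flange but orange or red is not meant.

How it is judged (in metres and radians):
On the way, in this order (a step that is already met when the one before it is completed fails the run):
1. the plunger is pressed in by the fingers, with the table still at its first notch (value of joint plunger above 0.006 m and contact force between the fingers and plunger above 0.5 N and value of joint turntable below 0.2 rad), for 0.1 s.
2. the table is at the next notch with the plunger sprung back up (value of joint turntable between 0.750398 and 0.820398 rad and value of joint plunger below 0.0025 m), for 0.2 s.
At the end, for the whole second after the job is handed in: The table stands at the next notch (turntable 0.785 rad within 0.035), at rest, with the plunger up again (pressed less than 2.5 mm), and the flange is still seated on the spigot (within 6 mm of the axis and of the table's face) (all of step 2 and velocity of joint turntable between -0.02 and 0.02 rad/s and horizontal distance between flange and table_centre below 0.006 m and z of flange in the frame of table_centre below 0.006 m); the robot touches nothing.
It fails at once if the table is turned past the next notch (value of joint turntable above 0.905398 rad).
It fails at once if the table is turned the wrong way (value of joint turntable below -0.12 rad).
It fails at once if the flange is lifted or pulled off its seat (not (horizontal distance between flange and table_centre below 0.006 m and z of flange in the frame of table_centre below 0.006 m)).
It fails at once if a bystander is lifted, carried or knocked away (more than 20 mm) (distance of any of spare_flange, screwdriver, wrench, bolt, tub, bottle from where it was at the start of the episode above 0.02 m).
It also fails if it takes over 42 s, if anything falls off the work surface, if the arm or the gripper's body presses on something with over 40 N, if the wrist force passes 120 N, or if a joint passes its speed limit or range.

## Working session

There is one attempt and no reset: what is moved stays moved. The work goes in short steps, Python scripts to look and compute and a tool call to move; the robot and the scene stay as the last step left them, time stands still between calls to the robot, and variables do not carry over. Pictures are saved under pics/ and viewed, at most 10 in all, crops included, and the job is handed in when it is done.

Besides the shell and the picture viewer there is one more tool, called after ">>>" as name([rows], argument=value, ...), one row to a line, values as JSON. jog_arm: Moves the arm, as the interface text tells. Its arguments: {"type":"object","properties":{"motion":{"type":"array"}},"required":["motion"]}

```bash
mkdir -p pics; cat > h.py <<'E'
import numpy as np, cv2
from cell import env
def px2w(c,u,v,z=None,win=2):
    K=c["camera_matrix"];T=np.linalg.inv(c["world_to_cam"])
    d=np.array([(u-K[0,2])/K[0,0],-(v-K[1,2])/K[1,1],-1.])
    if z is None:
        p=c["z_map"][int(v)-win:int(v)+win+1,int(u)-win:int(u)+win+1];p=p[p>0]
        s=np.median(p)
    else:
        s=(z-T[2,3])/(T[:3,:3]@d)[2]
    return (T@np.append(d*s,1))[:3]
def w2px(c,p):
    q=(c["world_to_cam"]@np.append(p,1))[:3];K=c["camera_matrix"]
    return K[0,0]*q[0]/-q[2]+K[0,2], K[1,1]*-q[1]/-q[2]+K[1,2]
E
python3 - <<'E'
from h import *
ims=[]
for n in("top","side"):
    c=env.read_camera(n); cv2.imwrite(f"pics/{n}.png",c["color"][:,:,::-1])
    for t in("plunger_top","lug","table_centre","next_notch","flange","bolt","divider"):
        for r in env.recognise(n,t)[:2]:
            u,v=r["location"]
            print(n,t,np.round([u,v]),round(r["score"],2),np.round(px2w(c,u,v)))
print(env.state())
E
```

```text
top lug [280. 218.] 0.65 [527.  -0.  80.]
top table_centre [277. 219.] 0.57 [526.  10.  78.]
top next_notch [278. 215.] 0.6 [538.   4.  75.]
top flange [281. 215.] 0.84 [537.  -4.  76.]
top flange [234. 280.] 0.74 [335. 151.  22.]
top bolt [339. 234.] 0.41 [ 474. -191.   13.]
top divider [282. 219.] 0.93 [526.  -7.  80.]
side plunger_top [273. 235.] 0.7 [541. -39.  55.]
side plunger_top [329. 364.] 0.62 [ 570. -466.  121.]
side lug [276. 231.] 0.74 [550. -29.  57.]
side table_centre [278. 232.] 0.77 [556. -30.  55.]
side next_notch [271. 236.] 0.89 [535. -42.  54.]
side flange [266. 223.] 0.93 [528. -16.  78.]
side flange [228. 197.] 0.88 [441. 193.  24.]
side bolt [259. 293.] 0.53 [ 484. -200.   23.]
side divider [269. 237.] 0.97 [530. -49.  56.]
side divider [272. 234.] 0.27 [539. -38.  56.]
{'t': 0.8, 'joints': array([ 1.13340941e+00,  4.90874593e-01,  1.55890126e+00, -1.19731165e-05,
        1.09172772e+00, -1.05601451e-01]), 'qvel': array([-7.34199634e-04,  1.14996615e-03, -8.43739711e-04, -1.58882800e-04,
       -1.53107022e-03, -8.79656772e-05]), 'tau': array([-1.77420945e-03, -6.12415409e+01, -2.58419108e+01,  6.89864159e-02,
        4.46666800e-02, -3.60553247e-05]), 'eef_pos': array([203.56436393, 590.92195452, 292.2762994 ]), 'tcp_rot': array([3.14150519e+00, 1.99564228e-05, 2.80981270e+00]), 'ft_force': array([-0.01721691, -0.04012898,  0.3695205 ]), 'moment': array([0.00753709, 0.01586607, 0.00238061]), 'grip_force': 0.0, 'opening': 1.002316176203155}
```

```bash
python3 - <<'E'
import cv2
a=cv2.imread("pics/top.png");b=cv2.imread("pics/side.png")
c=cv2.resize(a[140:300,175:385],(788,600),interpolation=3);cv2.imwrite("pics/topc.png",c)
d=cv2.resize(b[150:330,150:390],(800,600),interpolation=3);cv2.imwrite("pics/sidec.png",d)
E
```

```text
(no output)
```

View pics/topc.png

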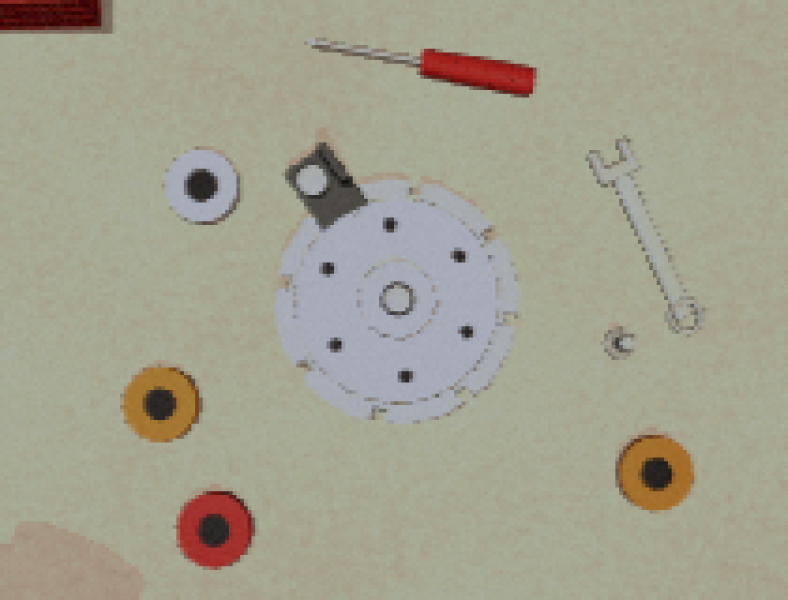

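View pics/sidec.png

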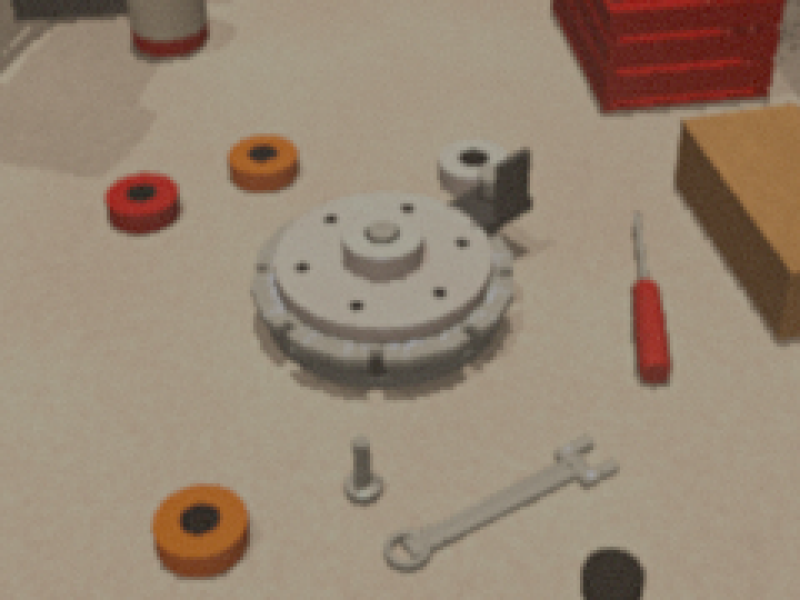

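The top view shows the divider at crop (398,298), and the arm and button at crop (313,180) with the lug on its right (clockwise) side. Candidates for the button:
- steel disc on the arm at full px (258,188): **chosen**, since it sits on the dark arm
- spigot (281,219)
- bolt (340,231)
- spare flange (229,189)
- orange and red rings: lookalikes of the flange only

```bash
python3 - <<'E'
from h import *
from scipy.optimize import least_squares
c=env.read_camera("top")
V,U=np.mgrid[150:290,230:335]
K=c["camera_matrix"];T=np.linalg.inv(c["world_to_cam"]);s=c["z_map"][150:290,230:335]
P=np.stack([(U-K[0,2])/K[0,0]*s,-(V-K[1,2])/K[1,1]*s,-s],-1)@T[:3,:3].T+T[:3,3]
z=P[...,2]
hub=px2w(c,281.1,219.5,z=80);print("hub",hub, "btn",px2w(c,258.4,188,z=74))
for lo,hi in((49,59),(34,42),(66,90)):
    m=((z>lo)&(z<hi)&(s>0));print(lo,m.sum(),P[m].mean(0))
m=(z>30)&(z<100)&(s>0)&(np.hypot(P[...,0]-hub[0],P[...,1]-hub[1])<108)
Q=P[m];print("plate centroid",Q.mean(0))
m2=m&(z>45)&(z<60)&(np.hypot(P[...,0]-hub[0],P[...,1]-hub[1])<90);print("table",P[m2].mean(0))
hs=np.hypot(P[...,0]-hub[0],P[...,1]-hub[1])
for a in [(z>95)&(hs<150)&(s>0),(z>66)&(z<82)&(hs>95)&(hs<140)]: print(a.sum(),P[a].mean(0) if a.any() else 0)
w=env.read_camera("wrist");Tw=np.linalg.inv(w["world_to_cam"]);print(Tw.round(2));print(env.state()["t"])
E
```

```text
hub [523.52048497  -3.83870712  80.        ] btn [623.90108964  63.8434985   74.        ]
49 1956 [530.93854629   2.57126969  54.29854019]
34 681 [516.8683892   -3.75532204  38.09661886]
66 383 [539.30599223   8.39337905  76.53585745]
plate centroid [ 5.24171753e+02 -5.12594630e-01  5.23871892e+01]
table [524.27530335  -0.96262268  54.22984449]
32 [637.11244422  47.86719344 100.8335121 ]
57 [626.11546685  64.96893709  74.16372129]
[[ 3.3000e-01 -9.2000e-01 -2.3000e-01  1.3835e+02]
 [ 9.5000e-01  3.2000e-01  8.0000e-02  6.1306e+02]
 [ 0.0000e+00 -2.5000e-01  9.7000e-01  3.8458e+02]
 [ 0.0000e+00  0.0000e+00  0.0000e+00  1.0000e+00]]
0.9
```

```bash
python3 - <<'E'
from h import *
c=env.read_camera("top")
V,U=np.mgrid[0:420,0:560]
K=c["camera_matrix"];T=np.linalg.inv(c["world_to_cam"]);s=c["z_map"]
P=(np.stack([(U-K[0,2])/K[0,0]*s,-(V-K[1,2])/K[1,1]*s,-s],-1)@T[:3,:3].T+T[:3,3])[s>0]
a=np.array([204,591]);b=np.array([626,65]);n=(b-a)/np.linalg.norm(b-a)
r=P[:,:2]-a;l=r@n;w=abs(r@[-n[1],n[0]])
for k in range(-50,760,60):
    m=(l>k)&(l<k+60)&(w<130)
    if m.any(): print(k,P[m,2].max().round())
E
```

```text
-50 574.0
10 625.0
70 639.0
130 633.0
190 138.0
250 14.0
310 11.0
370 32.0
430 35.0
490 11.0
550 63.0
610 87.0
670 108.0
730 61.0
```

>>> jog_arm([
  [0, 0, 0, -47.5, -30, 0, 0],
  [0, 0, 0, -47.5, -30, 0, 0],
  [0, 0, 0, -47.5, -30, 0, 0],
  [0, 0, 0, -47.5, -30, 0, 0],
  [0, 0, 0, -47.5, -30, 0, 0],
  [0, 0, 0, -47.5, -30, 0, 0],
  [0, 0, 0, -47.5, -30, 0, 0],
  [0, 0, 0, -47.5, -30, 0, 0],
  [0, 0, 0, -47.5, -30, 0, 0],
  [0, 0, 0, -47.5, -30, 0, 0],
])

```text
t: 2.2
eef_pos: [556.0, 150.9, 292.4]
tcp_rot: [3.141, 0.0, 2.81]
ft_force: [0.8, 0.7, -0.1]
opening: 0.024
grip_force: 0.0
```

>>> jog_arm([
  [0, 0, 0, -47.5, -30, 0, 0],
  [0, 0, 0, -47.5, -30, 0, 0],
  [0, 0, 9.5, 0, 0, 22, 0],
  [0, 0, 9.5, 0, 0, 22, 0],
  [0, 0, 9.5, 0, 0, 22, 0],
  [0, 0, 9.5, 0, 0, 21, 0],
  [0, 0, 0, 0, 0, 0, 0],
  [0, 0, 0, 0, 0, 0, 0],
])

```text
t: 3.2
eef_pos: [625.5, 64.9, 206.0]
tcp_rot: [3.141, 0.0, 2.15]
ft_force: [-0.1, -0.1, -0.0]
opening: 0.002
grip_force: 0.0
```

```bash
python3 - <<'E'
from h import *
w=env.read_camera("wrist");cv2.imwrite("pics/w1.png",w["color"][:,:,::-1])
s=env.state();print(s["t"],s["eef_pos"],s["tcp_rot"],s["ft_force"],s["opening"])
for n,p in(("btn",(626,65,74)),("ctr",(524,-1.5,54)),("tip",(*s["eef_pos"][:2],s["eef_pos"][2]-78))):print(n,w2px(w,p))
for t in("plunger_top","lug"):
    for r in env.recognise("wrist",t)[:2]: print(t,r,px2w(w,*r["location"]))
E
```

```text
3.25 [625.57528087  64.93928737 206.25437388] [3.14033427e+00 7.03491841e-04 2.14961503e+00] [ 0.37143211 -0.12312059  0.81117513] 0.0033641605380593047
btn (np.float64(282.82617277335777), np.float64(224.05845707027405))
ctr (np.float64(137.75822580464987), np.float64(216.88674610751121))
tip (np.float64(282.5091878788318), np.float64(250.23817491714004))
plunger_top {'location': [285.6, 220.1], 'score': 0.58} [626.01414315  68.89285082  74.16560075]
lug {'location': [160.7, 191.5], 'score': 0.62} [530.37895486  28.9111228   55.46837606]
```

View pics/w1.png

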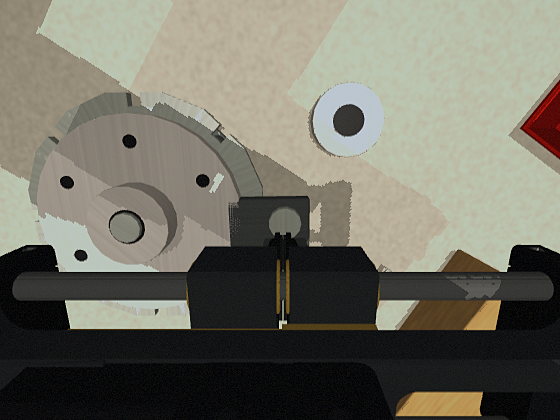

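```bash
python3 - <<'E'
from h import *
w=env.read_camera("wrist")
g=cv2.cvtColor(w["color"],cv2.COLOR_RGB2GRAY)
print(px2w(w,126.5,227,z=80), px2w(w,285,221.5,z=74))
for (x0,y0,x1,y1,r0,r1,z) in((255,195,320,245,12,22,74),(95,195,160,260,12,24,80)):
    h=cv2.HoughCircles(cv2.resize(g[y0:y1,x0:x1],None,fx=4,fy=4,interpolation=2),cv2.HOUGH_GRADIENT,1.5,400,param1=80,param2=15,minRadius=4*r0,maxRadius=4*r1)
    if h is not None:
        u,v,r=h[0,0]/4;print(u+x0,v+y0,r,px2w(w,u+x0,v+y0,z=z))
z=w["z_map"]
# button pts by depth
V,U=np.mgrid[195:245,250:325];P=np.array([px2w(w,u,v,win=0) if z[v,u]>0 else [0,0,0] for u,v in zip(U.ravel(),V.ravel())])
m=(P[:,2]>70)&(P[:,2]<78);Q=P[m]
t=np.array([-.545,.838]);n=np.array([.838,.545]);q=Q[:,:2]-[625.6,64.9]
print(m.sum(),"tang",np.percentile(q@t,[1,50,99]),"rad",np.percentile(q@n,[1,50,99]))
E
```

```text
[ 5.27072253e+02 -3.58075556e-02  8.00000000e+01] [626.32030767  67.62351582  74.        ]
285.1875 223.6875 15.675 [627.4139213   66.22036795  74.        ]
125.5625 227.4375 15.75 [526.63069712  -0.73748162  80.        ]
744 tang [-14.83282166   1.42680304  12.14912068] rad [-10.3397202    2.07414816  13.79986721]
```

>>> jog_arm([
  [0, 0, 0, 0, 1.5, 25, 0],
  [0, 0, 0, 0, 0, 20, 0],
  [0, 0, 0, 0, 0, 9, 0],
  [0, 0, 0, 0, 0, 5, 0],
  [0, 0, 0, 0, 0, 5, 0],
  [0, 0, 0, 0, 0, 0, 0],
  [0, 0, 0, 0, 0, 0, 0],
])

```text
t: 4.28
eef_pos: [626.3, 65.7, 142.2]
tcp_rot: [3.141, 0.0, 2.147]
ft_force: [-4.7, 0.4, 6.5]
opening: 0.004
grip_force: 3.2
```

>>> jog_arm([
  [0, 0, 0, 0, 0, 1, 0],
  [0, 0, 0, -3, 0, 0, 0],
  [0, 0, 0, -3, 0, 0, 0],
  [0, 0, 3, -6.4, -0.2, 0, 0],
  [0, 0, 3, -6.4, -0.2, 0, 0],
  [0, 0, 0, 0, 0, 0, 0],
])

```text
t: 5.03
eef_pos: [636.4, 49.1, 141.4]
tcp_rot: [3.141, 0.001, 2.041]
ft_force: [-3.0, -2.8, 7.0]
opening: 0.005
grip_force: 3.3
```

```bash
python3 - <<'E'
from h import *
w=env.read_camera("wrist");cv2.imwrite("pics/w2.png",w["color"][:,:,::-1][120:420])
c=env.read_camera("top");cv2.imwrite("pics/t2.png",cv2.resize(c["color"][:,:,::-1][160:260,220:340],None,fx=5,fy=5))
s=env.state();print(s["t"],s["eef_pos"],s["tcp_rot"],s["ft_force"])
p=s["eef_pos"][:2]-[525.5,-1];print(np.hypot(*p),np.degrees(np.arctan2(p[1],p[0])),np.degrees(s["tcp_rot"][2])-90)
E
```

```text
5.125 [636.36674953  49.16994641 141.5010386 ] [3.14051102e+00 1.03721768e-03 2.04202871e+00] [-3.1030562  -2.60786467  7.19657124]
121.69001468957795 24.34792817345152 26.999626490608932
```

View pics/w2.png

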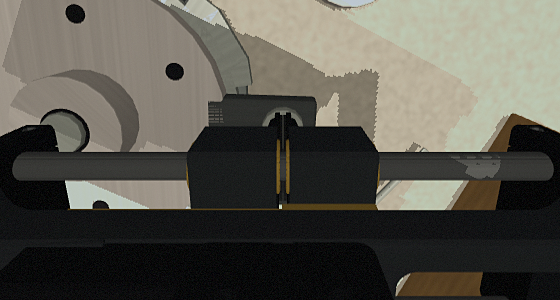

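View pics/t2.png

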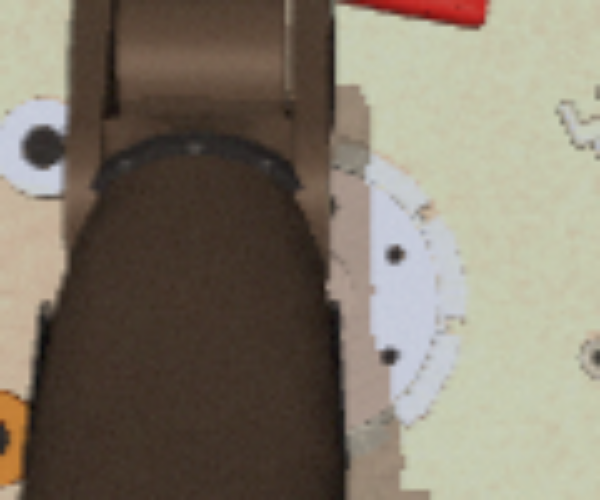

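>>> jog_arm([
  [0, 0, 3.3, -6.4, -0.4, 0, 0],
  [0, 0, 3.3, -6.4, -0.4, 0, 0],
  [0, 0, 3.3, -6.4, -0.4, 0, 0],
  [0, 0, 3.3, -6.4, -0.3, 0, 0],
  [0, 0, 3.3, -6.4, -0.3, 0, 0],
  [0, 0, 3.3, -6.4, -0.2, 0, 0],
  [0, 0, 3.3, -6.4, -0.2, 0, 0],
  [0, 0, 0, 0, 0, 0, 0],
])

```text
t: 6.12
eef_pos: [647.7, 5.9, 141.6]
tcp_rot: [3.139, 0.0, 1.638]
ft_force: [-1.7, -1.8, 5.7]
opening: 0.0
grip_force: 3.3
```

```bash
python3 - <<'E'
from h import *
w=env.read_camera("wrist");cv2.imwrite("pics/w3.png",w["color"][:,:,::-1][120:420])
s=env.state();print(s["t"],s["eef_pos"],s["tcp_rot"],s["ft_force"])
p=s["eef_pos"][:2]-[525.5,-1];print(np.hypot(*p),np.degrees(np.arctan2(p[1],p[0])),np.degrees(s["tcp_rot"][2])-90)
E
```

```text
6.175 [647.66459845   5.91659444 141.65676569] [3.13921576e+00 6.04872144e-04 1.63853302e+00] [-1.28017593 -1.87602838  6.57829037]
122.36024024678278 3.2404563337199246 3.8810264703065087
```

View pics/w3.png

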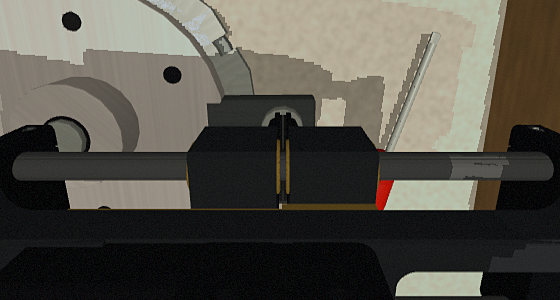

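>>> jog_arm([
  [0, 0, 0, 0, 0, -9, 0],
  [0, 0, 0, 0, 0, -8, 0],
  [0, 0, 3, -6.4, -0.2, 0, 0],
  [0, 0, 3, -6.4, -0.2, 0, 0],
  [0, 0, 3, -6.4, -0.2, 0, 0],
  [0, 0, 3, -6.4, -0.2, 0, 0],
  [0, 0, 0, 0, 0, 0, 0],
])

```text
t: 7.05
eef_pos: [646.2, -19.2, 157.8]
tcp_rot: [3.141, -0.0, 1.429]
ft_force: [0.3, 0.6, 0.3]
opening: 0.003
grip_force: 0.0
```

```bash
cat > m.py <<'E'
from h import *
import sys
w=env.read_camera("wrist")
s=env.state();print(s["t"],s["eef_pos"],s["tcp_rot"],s["ft_force"])
p=s["eef_pos"][:2]-[525.5,-1];print(np.hypot(*p),np.degrees(np.arctan2(p[1],p[0])),np.degrees(s["tcp_rot"][2])-90)
z=w["z_map"];V,U=np.mgrid[180:330:1,180:400:1]
K=w["camera_matrix"];T=np.linalg.inv(w["world_to_cam"]);d=z[180:330,180:400]
P=np.stack([(U-K[0,2])/K[0,0]*d,-(V-K[1,2])/K[1,1]*d,-d],-1)@T[:3,:3].T+T[:3,3]
r=P[...,:2]-[525.5,-1];R=np.hypot(r[...,0],r[...,1])
m=(d>0)&(R>107)&(R<137)&(P[...,2]>61)&(P[...,2]<78)
a=np.degrees(np.arctan2(r[...,1],r[...,0]))
if m.any(): print(m.sum(),"z",np.percentile(P[m][:,2],[5,50,95]),"ang",np.percentile(a[m],[1,50,99]))
m=(d>0)&(R>108)&(R<140)&(abs(P[...,2]-54)<3)
if m.any(): print("arm ang",np.percentile(a[m],[1,50,99]),m.sum())
cv2.imwrite(sys.argv[1],cv2.resize(w["color"][:,:,::-1][150:300,180:400],None,fx=3.5,fy=3.5))
E
python3 m.py pics/w4.png
```

```text
7.1 [646.01326621 -19.18681717 157.56176949] [3.14142051e+00 7.96324065e-06 1.43037551e+00] [0.32557587 0.32541572 0.50315116]
121.8778390497747 -8.581825087615629 -8.045520281429816
808 z [63.86640351 66.73402903 67.77036136] ang [-8.59069958 -3.6994321  -0.01914899]
arm ang [-11.64856205  -1.22367384   2.08236863] 848
```

View pics/w4.png

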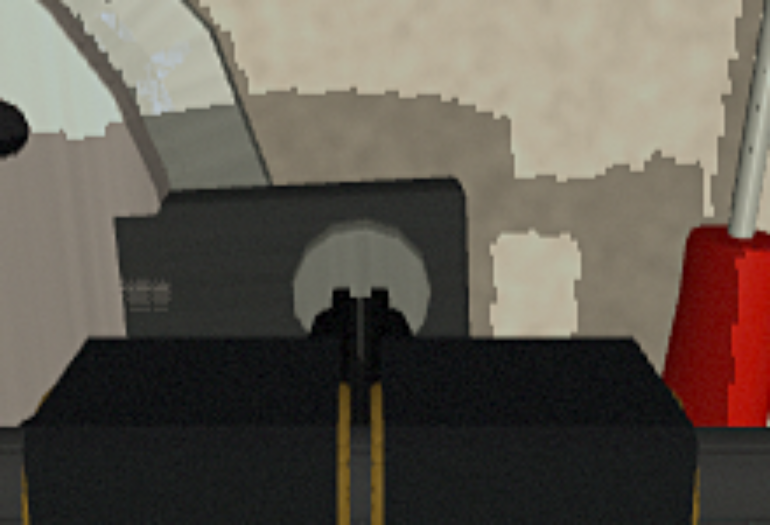

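>>> jog_arm([
  [0, 0, 1, -2.1, 0, 0, 0],
  [0, 0, 1, -2.1, 0, 0, 0],
  [0, 0, 1, -2.1, 0, 0, 0],
  [0, 0, 1, -2.1, 0, 0, 0],
  [0, 0, 0, 0, 0, 0, 0],
])

```text
t: 7.72
eef_pos: [644.5, -27.8, 157.2]
tcp_rot: [-3.141, 0.0, 1.359]
ft_force: [0.9, 2.1, 1.9]
opening: 0.012
grip_force: 0.8
```

```bash
python3 m.py pics/w5.png
```

```text
7.775 [644.5370618  -27.80153908 157.07977501] [-3.14138235e+00  2.41819702e-04  1.35934712e+00] [-0.08000072  1.27198065  2.59296476]
122.01698480201452 -12.688721340636032 -12.115147277030815
814 z [64.39075255 67.02411368 68.0090498 ] ang [-12.63505057  -7.68097536  -4.04067841]
arm ang [-15.61449168  -5.16724857  -1.91733118] 841
```

>>> jog_arm([
  [0, 0, 0.5, -1, 0, 0, 0],
  [0, 0, 0.5, -1, 0, 0, 0],
  [0, 0, 0, 0, 0, 0, 0],
])

```text
t: 8.15
eef_pos: [644.1, -29.7, 157.1]
tcp_rot: [-3.141, 0.0, 1.342]
ft_force: [0.5, 1.6, 0.9]
opening: 0.006
grip_force: 0.6
```

```bash
python3 m.py pics/w6.png
```

```text
8.2 [644.1416973  -29.63693968 157.08361165] [-3.14140719e+00  1.39197743e-04  1.34196160e+00] [ 1.35067058  1.00033565 -0.86569152]
122.04886993000298 -13.570109745543762 -13.111263874604205
761 z [69.78264258 73.60440509 74.78707721] ang [-12.7335038   -8.14652138  -4.89671209]
arm ang [-16.20743127  -6.20121625  -2.90810902] 909
```

The button top is back at 74 mm, so the table is locked. I'll back off and rise.

>>> jog_arm([
  [0, 0, 0, 3, 0, 0, 0],
  [0, 0, 0, 2, 0, -4, 0],
  [0, 0, 0, 0, 0, -20, 0],
  [0, 0, 0, 0, 0, -30, 0],
  [0, 0, 0, 0, 0, -40, 0],
  [0, 0, 0, 0, 0, -40, 0],
  [0, 0, 0, 40, 0, 0, 0],
  [0, 0, 0, 0, 0, 0, 0],
  [0, 0, 0, 0, 0, 0, 0],
])

```text
t: 9.32
eef_pos: [654.2, 14.3, 291.1]
tcp_rot: [-3.141, 0.0, 1.343]
ft_force: [-0.8, 0.8, -0.9]
opening: 0.0
grip_force: 0.0
```

```bash
sed -i 's/150:300,180:400/0:300,0:560/; s/fx=3.5,fy=3.5/fx=1.4,fy=1.4/; s/180:330/60:330/g' m.py; python3 m.py pics/w7.png
```

```text
9.375 [654.19018555  13.9394705  290.98932463] [-3.14100154e+00  2.42480977e-04  1.34193243e+00] [-0.16209376 -0.19676369  0.23500806]
129.55443502812435 6.621749940042226 -13.112935515498307
222 z [68.54442017 73.62104579 74.81188774] ang [-12.00085754  -7.72086166  -4.94124626]
arm ang [-16.64997516  -6.25465014  -2.83042219] 332
```

View pics/w7.png

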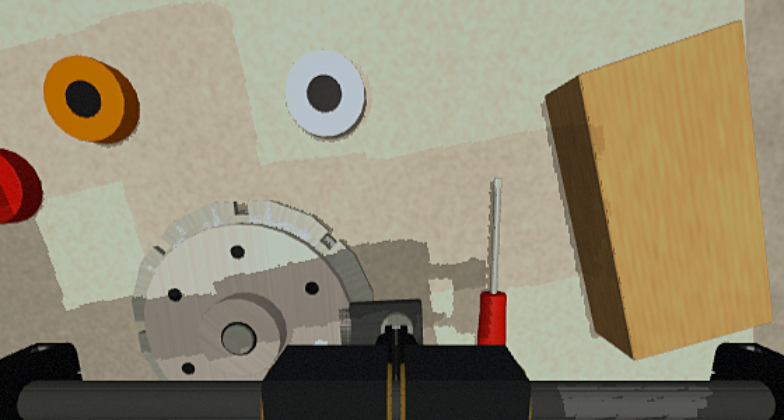

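The view shows the arm at the new station with the button at about (397,325), its top at 73.6 mm. The flange is seated round the spigot at (238,338), and the bystanders have not moved. The gripper is clear, so I'm handing the job in.

```bash
python3 -c "
from cell import env
print(env.job_done())"
```

```text
the job is handed in; nothing more can be done
None
```

I pressed the plunger, turned the table clockwise to the next notch, let the plunger spring back up to lock it (button top about 74 mm), moved the arm clear, and handed the job in after about 9.4 s of robot time; no verdict was reported back.

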